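Clamp a knife-handle blank in the cam vise with its click wrench

ROBOT

A 6-joint arm with a two-finger parallel gripper is mounted at the origin on the work surface. World frame = base frame: x ahead of the robot, y to its left, z up, the work surface at z = 0. Lengths are in m, angles in rad, forces in N, time in s.
With the tool pointing down it reaches from about 0.35 to 0.975 m from the base axis. Payload 4.9 kg.
Tool frame: the origin (TCP) lies midway between the tips of the shut fingers; the grasp point (between the pads) lies ctrl.grip_depth behind it (ctrl.grip_depth is the distance from the TCP to the grasp point, in m); z points along the fingers, y is the line along which they close (so a half turn about z gives the same grasp; the last joint's range is limited). The gripper opens to 85 mm and grips with 20 to 120 N. Pads are 22 mm wide; open, the fingers measure 114 mm over their backs; the gripper's body (76 mm by 85 mm) begins 54 mm behind the grasp point. The pads swing forward as they close: fully open they stand 13 mm farther back than shut.
Start: joints at [-1.252, 0.053, 1.613, -0, 1.476, -0.119], TCP at [0.265, -0.566, 0.231] pointing down, gripper open.
Joint ranges: [-3.01, 3.01], [-1.01, 2.22], [0.06, 2.58], [-1.02, 4.17], [0.09, 2.62], [-3.14, 3.14]. Speed limits (rad/s): [2.57, 2.57, 3.14, 3.14, 3.14, 3.14].

INTERFACE

Orientations are given as a rotation vector (axis times angle).
In Python, from station import ctrl, get_image, camera_model gives the robot as it stands. The module is installed in compiled form; this text tells all that it offers.
- The arm moves only by the shell command python3 -m crank 'ROWS' [FORCE]. ROWS is JSON, a list of rows, each a list of 7 numbers: the shift along the tool's x, y, z in mm, then the turn, a rotation vector about the tool's x, y, z in rad, then the opening, from -1 (shut) to 1 (fully open). A call has exactly 10 rows; each row shifts and turns the commanded pose from where the row before left it, along the tool's axes as they then stand; what a row does not reach is not made up. A row lasts 1/12 s, in which the tool goes at most 41.7 mm and 7.16 degrees, less where a joint would pass 70% of its speed; a pose out of reach is approached as far as the arm can. A call with a gripper value outside its range is refused whole. The fingers move at their own pace and stop on an object; FORCE is the grip in N (left out, the last holds). Time passes only in rows, so rows that do not move let the fingers close, or fill a call up. It gives the time, the measured TCP pose, the force, the opening and the grip force at its end, in the units of the state.
- ctrl.get_obs(): the state, without advancing time (a new reading comes with each control period).
- get_image(name): name is "side" or "top"; returns the picture (384x512x3 uint8, red, green, blue); there is no depth.
- camera_model(name): a dict with "vertical_fov" (degrees; the focal length in pixels is half the picture's height over the tangent of half this angle, whatever the lens; pixels are square), "cx", "cy" (the principal point, pixels), "R" (3x3) and "t" (3): a world point X has camera coordinates R X + t. Camera axes: x right, y down, z forward; pixel columns grow to the right and rows downward; lengths in m; the calibration is good to about 2 mm. A picture is of the moment at which its call begins. camera_model takes no time and is no camera call.
- ctrl.finish_job(): hands the job in; it is judged then, once.
The state is a dict: "t": time; "q": joint angles; "dq": joint speeds; "effort": joint torques, N m; "tool_pos": TCP position; "tool_rot": TCP orientation; "contact_force": force on the tool from outside, world axes, zero at the start; "wrist_torque": the same for the moment, N m; "opening": finger opening in m; "grip_force": force on a finger pad.
Only numpy, scipy, OpenCV 4.12 (cv2) and the standard library are available. Lean on these libraries where they do the work, as an engineer would, in place of code of your own. Each camera call takes 0.05 s, during which the arm holds its last target. There are 200 camera calls.

TASK

Put the long wooden handle blank in the bench vise, on its narrow long face and centred lengthwise between the jaws, and let go of it. Then turn the vise's click wrench clockwise (seen from above) by its handle until you feel it click and break over, stop turning at once, and take your hand away, leaving the blank firmly clamped. Leave everything else on the bench alone.

Things in the scene. Friction and masses are not known exactly. Their poses are not given: they have to be found in the camera images.
- blank: The long handle blank: plain pale wood bar 120 mm long (x), 24 mm thick (y), 40 mm tall (z), 65 g. It starts upright on the bench, standing on a narrow 120 x 24 mm face. Origin: centre of its underside. A short offcut of the same wood and section, only 55 mm long, also lies about and is not wanted.
- vise: Low dark steel vise bolted to the bench; bed plate 130 (x) by 200 (y) by 15 mm thick. Origin: on the bench under the clamped blank's centre. The blank's length goes along the vise's x. Fixed jaw: 70 mm long in x, upright face at y = +12 mm, back at +44 mm, top 14 mm above the bed. The sliding jaw faces it on the -y side. A grey housing, 48 mm high, spans y -76 to -124 mm and carries the wrench.
- vise_seat (a point): Centre of the blank's underside when clamped: on the top of the vise bed (15 mm above the bench), 12 mm from the fixed jaw's face, at the middle of the jaws' length. Axes as the vise.
- vise_spindle (a point): The upright axis about which the wrench turns, at the height of the middle of the wrench's handle (65 mm above the bench), 100 mm to the -y side of the vise seat. Axes as the vise.
- wrench_head: Steel head of the click wrench, 44 mm across, fixed on the vise spindle. Origin: on the spindle axis, 46 mm above the bench; z up, x along the wrench to its grip when not broken over. It starts 0.3 to 1.0 rad from the vise's -y direction, on the +x side, and closes the jaw clockwise seen from above; it clicks after some 0.4 to 0.9 rad. Running the jaw in takes about 5 N at the grip.
- vise_jaw: Sliding steel jaw, 70 mm (x), 22 mm (y), top 14 mm above the bed. Origin: middle of its clamping face, at the height of the bed's top. It starts 32 to 40 mm from the fixed jaw (face at vise y -28 to -20 mm), slides towards the vise's +y as the wrench turns, pushing a blank set down between the jaws against the fixed jaw, and stays where the wrench leaves it.
- wrench_grip (a point): Middle of the wrench's level round black grip: 25 mm thick, on the centre line 65 mm above the bench, 150 mm from the spindle axis; the grip spans 100 to 192 mm from the axis. x outwards. Clear space under and beside it. With the jaw tight, a sideways push of some 9 N at this point makes the handle give way about an upright pin 30 mm from the spindle axis; see wrench_pin.
- offcut: Bystander: short offcut of the same pale wood, 55 x 24 x 40 mm, upright on the bench. Origin: centre of its underside.
- glue: Bystander: closed grey jar, 52 mm wide and 110 mm tall. Origin: centre of its underside.
- mallet: Bystander: wooden mallet lying on its side, handle 200 mm, head 60 mm thick and 95 mm long. Origin: on the bench, 120 mm along from the handle's end; x from the handle's end to the head.
- knife: Bystander: finished knife lying flat, about 290 mm long, wooden handle towards its -x. Origin: on the bench near the middle.
- wrench_pin (a point): The upright pin about which the handle breaks over, 30 mm from the spindle axis. The click: the push at the grip falls as the handle swings on (to two thirds after 12 mm of grip travel); a hard stop follows at 25 mm. About 6 mm of travel makes a full click, more than 20 mm is turning on past it. Let go, the handle springs back in line; the jaw stays tight.
There are look-alikes about, which are no part of the job. What is shaped like the blank but purple or turquoise is not meant.

How it is judged:
By the outcome, as a careful person would: the job done as asked, in the order asked, and still so for the second after the job is handed in, with the robot touching nothing.
It also fails if it takes over 72 s, if anything falls off the work surface, if the arm or the gripper's body presses on something with over 40 N, if the wrist force passes 120 N, or if a joint passes its speed limit or range.

## Working session

There is one attempt and no reset: what is moved stays moved. The work goes in short steps, Python scripts to look and compute and a shell command to move; the robot and the scene stay as the last step left them, time stands still between calls to the robot, and variables do not carry over. Pictures are saved under pics/ and viewed, at most 10 in all, crops included, and the job is handed in when it is done.

```bash
mkdir -p pics
python3 - <<'E'
from station import ctrl,get_image,camera_model
import cv2
for n in("top","side"):
    im=get_image(n); cv2.imwrite(f"pics/{n}0.png",cv2.resize(im[:,:,::-1],(800,600),interpolation=cv2.INTER_CUBIC))
    print(n,camera_model(n))
print(ctrl.get_obs(),ctrl.grip_depth)
E
```

```text
top {'vertical_fov': 52.784707100866555, 'cx': 252.91422009613478, 'cy': 190.39673275978976, 'R': array([[ 0.00538072, -0.99989358,  0.01356005],
       [-0.9987303 , -0.00605269, -0.05001159],
       [ 0.05008835, -0.01327374, -0.99865658]]), 't': array([-0.04492741,  0.54082295,  1.2773433 ])}
side {'vertical_fov': 50.33367498964026, 'cx': 257.7767715067814, 'cy': 195.48752713454235, 'R': array([[-0.87765274, -0.47929573,  0.00112473],
       [-0.27967281,  0.51020871, -0.81330818],
       [ 0.38924129, -0.71411671, -0.58183205]]), 't': array([0.47372637, 0.21331496, 0.9778311 ])}
{'t': 0.1, 'q': array([-1.25200566e+00,  5.33081108e-02,  1.61418971e+00,  1.79284639e-05,
        1.47595980e+00, -1.19010074e-01]), 'dq': array([ 0.00166117, -0.00042672, -0.00286258, -0.00039741, -0.00131871,
        0.00123815]), 'effort': array([ 3.00138026e-04, -3.94900811e+01, -3.71365178e+01, -9.20293201e-05,
        3.85876803e-03, -9.52222365e-06]), 'tool_pos': array([ 0.26478847, -0.56551293,  0.23015551]), 'tool_rot': array([-3.06481174e+00, -6.81810859e-01,  2.64092104e-04]), 'contact_force': array([-0.26832863, -0.07851903, -0.66104625]), 'wrist_torque': array([-0.01891758,  0.03447748,  0.01558284]), 'grip_force': 0.0, 'opening': 0.08569100631819654} 0.0187
```

View pics/top0.png

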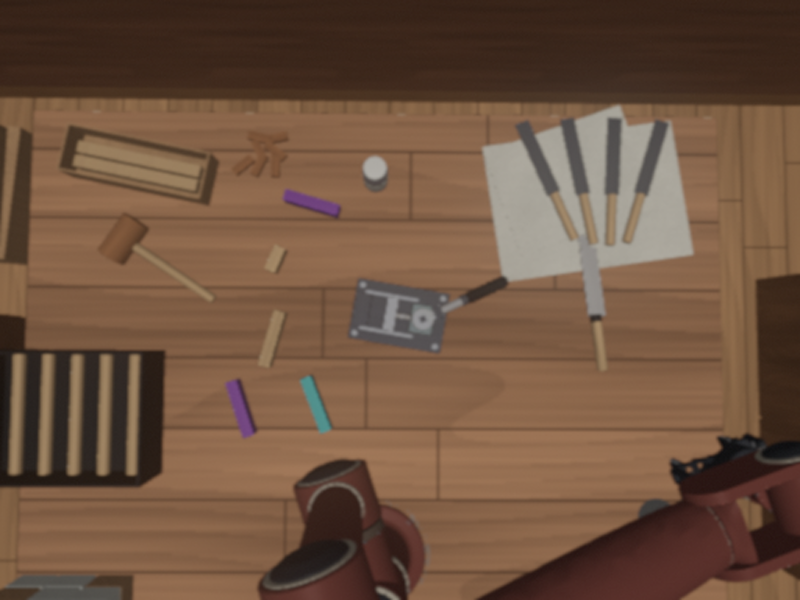

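View pics/side0.png

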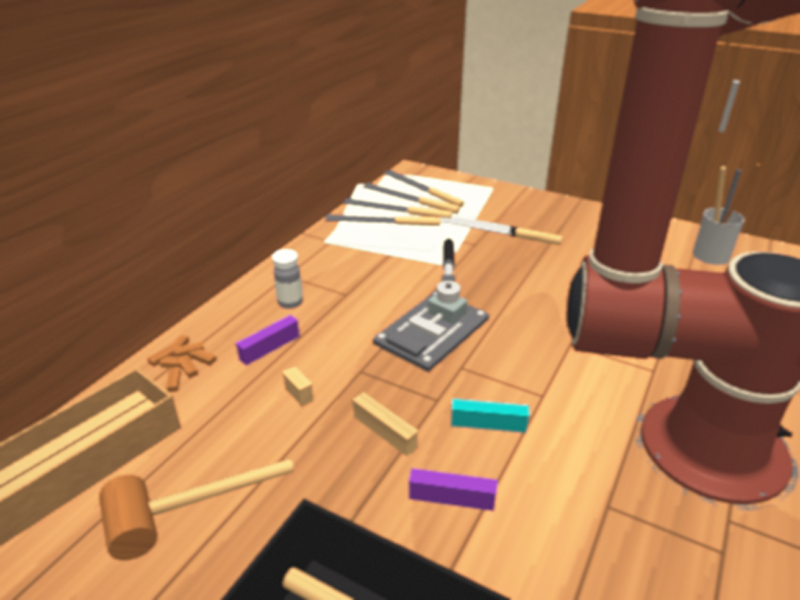

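The top view (800 px) shows the vise at (400,315) with its wrench grip at (487,290). The pale blank is at (272,338) and the offcut at (275,258). The purple and turquoise bars are decoys. I'll enlarge the vise and blank.

```bash
cat > h.py <<'E'
import numpy as np,cv2
from station import ctrl,get_image,camera_model
from scipy.spatial.transform import Rotation as Ro
def w2p(n,X):
    c=camera_model(n);f=192/np.tan(np.radians(c["vertical_fov"]/2));p=np.asarray(c["R"])@X+c["t"]
    return np.array([c["cx"],c["cy"]])+f*p[:2]/p[2]
def p2w(n,u,v,z):
    c=camera_model(n);f=192/np.tan(np.radians(c["vertical_fov"]/2));R=np.asarray(c["R"])
    d=R.T@np.array([(u-c["cx"])/f,(v-c["cy"])/f,1]);o=-R.T@c["t"]
    return o+d*(z-o[2])/d[2]
def crop(n,x0,y0,w,h,s,name):
    im=get_image(n)[y0:y0+h,x0:x0+w,::-1]
    cv2.imwrite("pics/"+name,cv2.resize(im,(w*s,h*s),interpolation=cv2.INTER_CUBIC))
E
python3 -c "
from h import *
crop('top',155,165,180,80,4,'a.png'); crop('side',215,140,110,160,3,'b.png')"
cd pics; python3 -c "
import cv2,numpy as np
a=cv2.imread('a.png');b=cv2.imread('b.png');print(a.shape,b.shape)"
```

```text
(320, 720, 3) (480, 330, 3)
```

View pics/a.png

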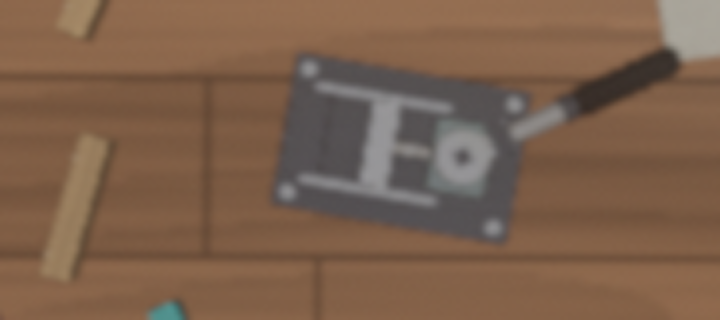

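The crop (4x, origin 155,165) shows the bed corners at (299,54), (528,93), (505,242) and (273,205), the spindle head at (463,157), and the grip running from (580,103) to (678,60). The blank's top corners are at (84,133), (110,138), (71,280) and (42,275).

```bash
cat > m.py <<'E'
from h import *
P=lambda x,y,z:p2w('top',155+x/4-.4,165+y/4-.4,z)
bed=np.array([P(*c,.015) for c in[(299,54),(528,93),(505,242),(273,205)]])
hd=P(463,157,.075);g0=P(580,103,.065);g1=P(678,60,.065)
bl=np.array([P(*c,.040) for c in[(84,133),(110,138),(71,280),(42,275)]])
print(bed,np.linalg.norm(bed[1]-bed[0]),np.linalg.norm(bed[3]-bed[0]))
yv=(bed[0]-bed[1])+(bed[3]-bed[2]);a=np.arctan2(yv[1],yv[0])-np.pi/2
xv=(bed[0]-bed[3])+(bed[1]-bed[2]);b=np.arctan2(xv[1],xv[0])
print('vise yaw',a,b,'bed ctr',bed.mean(0),'head',hd)
ya=(a+b)/2;Y=np.array([-np.sin(ya),np.cos(ya)]);X=np.array([np.cos(ya),np.sin(ya)])
bc=bed.mean(0)[:2]; d=hd[:2]-bc;print('head in bed frame',X@d,Y@d)
for n,p in(('jaw slide',P(363,145,.029)),('jaw slide back',P(396,145,.029)),('grip',g0),('gripend',g1)):
    d=p[:2]-hd[:2];print(n,p,np.linalg.norm(d),'in vise from spindle',X@d,Y@d)
print('blank',bl.mean(0),np.linalg.norm(bl[3]-bl[0]),np.linalg.norm(bl[1]-bl[0]))
v=(bl[0]-bl[3])+(bl[1]-bl[2]);print('blank yaw',np.arctan2(v[1],v[0]))
print('grip yaw',np.arctan2(*(g1-g0)[1::-1]))
E
python3 m.py
```

```text
[[ 0.58161753  0.03703605  0.015     ]
 [ 0.55020912 -0.15426316  0.015     ]
 [ 0.42613175 -0.13526148  0.015     ]
 [ 0.45580595  0.05753897  0.015     ]] 0.1938604497953432 0.1274712647373092
vise yaw -0.15770741361924712 -0.15679107269707498 bed ctr [ 0.50344109 -0.04873741  0.015     ] head [ 0.4955683  -0.09661755  0.075     ]
head in bed frame -0.00027752508702524534 -0.04852228266363921
jaw slide [ 0.50569882 -0.01690914  0.029     ] 0.0803495998588165 in vise from spindle -0.00247696846374308 0.0803114115471864
jaw slide back [ 0.5058535  -0.04407564  0.029     ] 0.05353911605463843 in vise from spindle 0.0019301271332137493 0.05350431344444739
grip [ 0.53956352 -0.19102534  0.065     ] 0.10415569893669373 in vise from spindle 0.058236841265542225 -0.08635322773587112
gripend [ 0.57467218 -0.27000673  0.065     ] 0.190581295576065 in vise from spindle 0.10528096435059607 -0.15886204319742325
blank [0.45430791 0.21516963 0.04      ] 0.1196989339506781 0.021547007917605675
blank yaw -0.2628527772875845
grip yaw -1.1525104798179155
```

View pics/b.png

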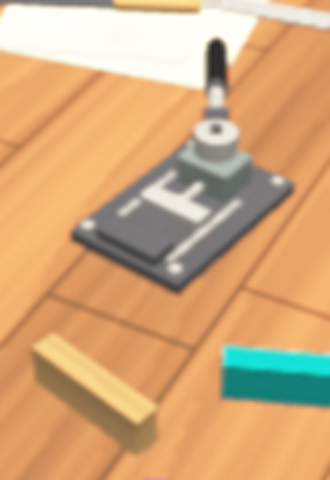

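The side crop agrees with the top view: the blank stands on its narrow face, the fixed jaw is the dark block, and the sliding jaw is pale. Measured positions:

| Item | Position |
|---|---|
| Vise yaw | -0.157 rad |
| Spindle | (0.4956, -0.0975) |
| Seat | (0.511, 0.001) |
| Jaw face | about y = -20 mm |
| Blank | (0.454, 0.215), yaw -0.263 rad |

I'll go above the blank first, then turn.

```bash
cat >> h.py <<'E'
def go(x,y,z,yaw=None):
    "tool-axis shift mm to world target, turn about tool z to bring tool x to yaw (mod pi)"
    o=ctrl.get_obs();R=Ro.from_rotvec(o["tool_rot"]).as_matrix()
    print("shift",np.round(R.T@(np.array([x,y,z])-o["tool_pos"])*1e3,1))
    if yaw is not None:
        c=np.arctan2(R[1,0],R[0,0]);d=(yaw-c+np.pi/2)%np.pi-np.pi/2;print("yaw",c.round(3),"turn z",-d.round(3))
    print("t",o["t"],"pos",o["tool_pos"].round(4),"tilt",R[:,2].round(3),"F",o["contact_force"].round(1),"q6",o["q"][5].round(2),"op",o["opening"].round(4),o["grip_force"])
E
r='[25.1,-31.3,0,0,0,0,1]'; :
python3 -m crank '[[25.1,-31.3,0,0,0,0,1],[25.1,-31.3,0,0,0,0,1],[25.1,-31.3,0,0,0,0,1],[25.1,-31.3,0,0,0,0,1],[25.1,-31.3,0,0,0,0,1],[25.1,-31.3,0,0,0,0,1],[25.1,-31.3,0,0,0,0,1],[25.1,-31.3,0,0,0,0,1],[25.1,-31.3,0,0,0,0,1],[25.1,-31.3,0,0,0,0,1]]' 40
python3 -m crank '[[25.1,-31.3,0,0,0,0,1],[25.1,-31.3,0,0,0,0,1],[25.1,-31.3,0,0,0,0,1],[25.1,-31.3,0,0,0,0,1],[25.1,-31.3,0,0,0,0,1],[25.1,-31.3,0,0,0,0,1],[25.1,-31.3,0,0,0,0,1],[25.1,-31.3,0,0,0,0,1],[25.1,-31.3,0,0,0,0,1],[25.1,-31.3,0,0,0,0,1]]'
python3 -m crank '[[0,0,0,0,0,-0.122,1],[0,0,0,0,0,-0.122,1],[0,0,0,0,0,-0.122,1],[0,0,0,0,0,-0.122,1],[0,0,0,0,0,-0.122,1],[0,0,0,0,0,-0.122,1],[0,0,0,0,0,-0.122,1],[0,0,0,0,0,-0.122,1],[0,0,0,0,0,-0.122,1],[0,0,0,0,0,-0.122,1]]'
python3 -m crank '[[0,0,0,0,0,-0.122,1],[0,0,0,0,0,-0.122,1],[0,0,0,0,0,-0.122,1],[0,0,0,0,0,-0.122,1],[0,0,0,0,0,-0.122,1],[0,0,0,0,0,-0.122,1],[0,0,0,0,0,-0.122,1],[0,0,0,0,0,-0.122,1],[0,0,0,0,0,-0.122,1],[0,0,0,0,0,-0.122,1]]'
python3 -c "
from h import *
go(.4543,.2152,.018,-.263)"
```

```text
t: 1.03
tool_pos: [0.3594, -0.1743, 0.2312]
tool_rot: [3.067, 0.681, 0.001]
contact_force: [1.1, -0.1, 0.9]
opening: 0.0853
grip_force: 0.0
t: 1.87
tool_pos: [0.4541, 0.216, 0.2312]
tool_rot: [3.066, 0.683, 0.0]
contact_force: [1.0, -0.7, 0.5]
opening: 0.0855
grip_force: 0.0
t: 2.7
tool_pos: [0.4541, 0.2137, 0.2311]
tool_rot: [-2.116, -2.322, 0.0]
contact_force: [-1.1, -0.1, 0.3]
opening: 0.0849
grip_force: 0.0
t: 3.53
tool_pos: [0.4541, 0.2137, 0.2311]
tool_rot: [-0.404, -3.115, 0.0]
contact_force: [-0.3, -0.3, -0.9]
opening: 0.0852
grip_force: 0.0
shift [1.000e-01 1.500e+00 2.131e+02]
yaw 2.884 turn z 0.005Traceback (most recent call last):
  File "<string>", line 3, in <module>
    go(.4543,.2152,.018,-.263)
    ~~^^^^^^^^^^^^^^^^^^^^^^^^
  File "h.py", line 20, in go
    print("t",o["t"],"pos",o["tool_pos"].round(4),"tilt",R[:,2].round(3),"F",o["contact_force"].round(1),"q6",o["q"][5].round(2),"op",o["opening"].round(4),o["grip_force"])
                                                                                                                                      ^^^^^^^^^^^^^^^^^^
AttributeError: 'float' object has no attribute 'round'
```

```bash
sed -i 's/o\["opening"\].round(4)/o["opening"]/' h.py
python3 -m crank '[[0,0.3,22,0,0,0,1],[0,0.3,22,0,0,0,1],[0,0.3,22,0,0,0,1],[0,0.3,22,0,0,0,1],[0,0.3,22,0,0,0,1],[0,0,22,0,0,0,1],[0,0,22,0,0,0,1],[0,0,22,0,0,0,1],[0,0,22,0,0,0,1],[0,0,15,0,0,0,1]]'
python3 -c "
from h import *
crop('side',195,210,120,120,4,'c.png')"
```

```text
t: 4.37
tool_pos: [0.4532, 0.2148, 0.0159]
tool_rot: [-0.413, -3.112, 0.002]
contact_force: [-0.4, 0.2, 0.3]
opening: 0.0852
grip_force: 0.0
```

View pics/c.png

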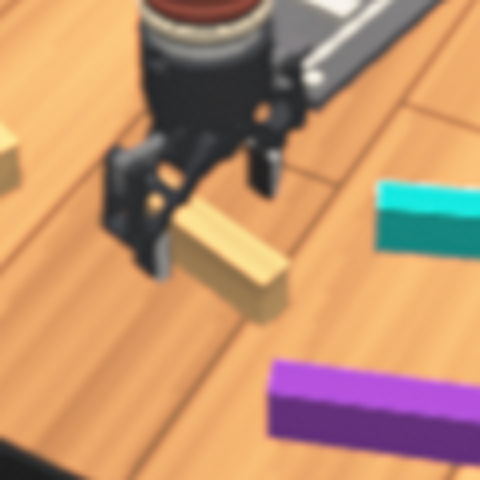

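The crop shows the open fingers straddling the blank. Its near-end top corners are at about (290,262) and (258,285). I'll check that against the estimate and close.

```bash
python3 -c "
from h import *
a=-.263;X=np.array([np.cos(a),np.sin(a)]);Y=np.array([-X[1],X[0]])
for sx,sy in((-60,12),(-60,-12)):
    p=np.array([.4543,.2152])+(X*sx+Y*sy)/1e3
    print((w2p('side',np.array([*p,.04]))-[195,210])*4)"
python3 -m crank '[[0,0,0,0,0,0,-1],[0,0,0,0,0,0,-1],[0,0,0,0,0,0,-1],[0,0,0,0,0,0,-1],[0,0,0,0,0,0,-1],[0,0,0,0,0,0,-1],[0,0,0,0,0,0,-1],[0,0,0,0,0,0,-1],[0,0,0,0,0,0,-1],[0,0,0,0,0,0,-1]]' 40
```

```text
[263.30034211 278.16190546]
[291.62013431 255.84837262]
t: 5.25
tool_pos: [0.4558, 0.2156, 0.0198]
tool_rot: [0.413, 3.112, 0.002]
contact_force: [-1.9, 0.7, 5.7]
opening: 0.0231
grip_force: 40.3
```

```bash
python3 -m crank '[[0,0,-5,0,0,0,-1],[0,0,-10,0,0,0,-1],[0,0,-10,0,0,0,-1],[0,0,-15,0,0,0,-1],[0,0,-15,0,0,0,-1],[0,0,-15,0,0,0,-1],[0,0,-15,0,0,0,-1],[0,0,-15,0,0,0,-1],[0,0,0,0,0,0,-1],[0,0,0,0,0,0,-1]]'
python3 -c "
from h import *
go(.5107,-.0022,.115,-.157)"
```

```text
t: 6.08
tool_pos: [0.4554, 0.2154, 0.1197]
tool_rot: [0.413, 3.112, 0.002]
contact_force: [-0.6, -0.4, -0.9]
opening: 0.0236
grip_force: 39.4
shift [-110.2 -195.7    4.7]
yaw 2.878 turn z -0.107
t 6.0833 pos [0.4554 0.2154 0.1197] tilt [ 0.003  0.001 -1.   ] F [-0.6 -0.4 -0.9] q6 -1.01 op 0.0235955025076147 39.447399973869324
```

```bash
python3 -m crank '[[-11,-19.6,0,0,0,0,-1],[-11,-19.6,0,0,0,0,-1],[-11,-19.6,0,0,0,0,-1],[-11,-19.6,0,0,0,0,-1],[-11,-19.6,0,0,0,0,-1],[-11,-19.6,0,0,0,0,-1],[-11,-19.6,0,0,0,0,-1],[-11,-19.6,0,0,0,0,-1],[-11,-19.6,0,0,0,0,-1],[-11,-19.6,0,0,0,0,-1]]'
python3 -m crank '[[0,0,4,0,0,-0.05,-1],[0,0,0,0,0,-0.057,-1],[0,0,0,0,0,0,-1],[0,0,0,0,0,0,-1],[0,0,0,0,0,0,-1],[0,0,0,0,0,0,-1],[0,0,0,0,0,0,-1],[0,0,0,0,0,0,-1],[0,0,0,0,0,0,-1],[0,0,0,0,0,0,-1]]'
python3 -c "
from h import *
go(.5107,-.0022,.034,-.157)
crop('side',215,140,110,110,5,'d.png')"
```

```text
t: 6.92
tool_pos: [0.5088, -0.0037, 0.1167]
tool_rot: [-0.413, -3.112, -0.0]
contact_force: [0.4, 0.4, -0.3]
opening: 0.0229
grip_force: 39.5
t: 7.75
tool_pos: [0.5098, -0.0026, 0.1144]
tool_rot: [0.246, 3.132, -0.0]
contact_force: [-1.0, -0.3, -1.0]
opening: 0.023
grip_force: 39.5
shift [-0.9  0.6 80.4]
yaw 2.985 turn z 0.0
t 7.75 pos [ 0.5098 -0.0026  0.1144] tilt [ 0. -0. -1.] F [-1.  -0.3 -1. ] q6 -1.57 op 0.02304963894430331 39.51571226119995
```

View pics/d.png

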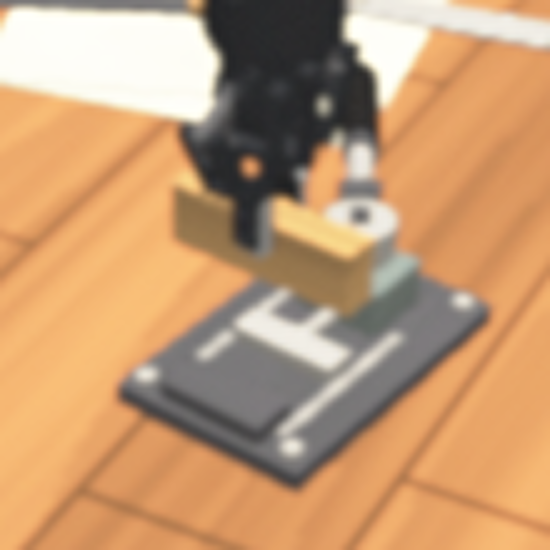

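The blank hangs level above the vise and parallel to the jaws. Its underside front corners are at about (175,238) and (352,313) in this 5x crop. I'll estimate its lengthwise offset.

```bash
python3 -c "
from h import *
o=ctrl.get_obs()
A=p2w('side',215+175/5-.4,140+238/5-.4,.0946);B=p2w('side',215+352/5-.4,140+313/5-.4,.0946)
a=-.157;X=np.array([np.cos(a),np.sin(a)]);Y=np.array([-X[1],X[0]])
print(A,B,np.linalg.norm(A-B)); m=(A+B)[:2]/2-12e-3*Y; d=m-np.array([.5112,.0013]);print('blank centre rel seat',X@d,Y@d)
# jaw/bed check via side: bolts (146,375),(290,446),(463,302) z=.016
for c in((146,375),(290,446),(463,302)):
    p=p2w('side',215+c[0]/5-.4,140+c[1]/5-.4,.017);d=p[:2]-np.array([.5112,.0013]);print(X@d,Y@d)
# same in top crop
for c in((309,69),(515,104),(493,228),(287,192)):
    p=p2w('top',155+c[0]/4-.4,165+c[1]/4-.4,.017);d=p[:2]-np.array([.5112,.0013]);print('top',X@d,Y@d)
"
```

```text
[ 0.56706424 -0.00196723  0.0946    ] [0.44958773 0.01416711 0.0946    ] 0.11857928162491144
blank centre rel seat -0.003589165867066451 -0.007708463715448961
0.053601244418493454 0.03605230356153219
-0.048421098303988205 0.03641877150123976
-0.052258763962366346 -0.13523488422297494
top 0.05281882521172049 0.03591578773203918
top 0.051882041146891135 -0.1381139726851332
top -0.05279385513886321 -0.13633488789429124
top -0.050974257019668574 0.03710122493773804
```

```bash
python3 -m crank '[[-2.2,0,5,0,0,0,-1],[-2.2,0,5,0,0,0,-1],[0,0,5,0,0,0,-1],[0,0,5,0,0,0,-1],[0,0,5,0,0,0,-1],[0,0,5,0,0,0,-1],[0,0,5,0,0,0,-1],[0,0,5,0,0,0,-1],[0,0,5,0,0,0,-1],[0,0,3,0,0,0,-1]]'
python3 -c "
from h import *
go(.5107,-.0022,.034,-.157)
a=get_image('top')[185:235,215:295,::-1];b=get_image('side')[170:235,235:315,::-1]
cv2.imwrite('pics/e.png',cv2.resize(np.vstack([a,b]),None,fx=5,fy=5,interpolation=cv2.INTER_CUBIC))"
```

```text
t: 8.63
tool_pos: [0.5137, -0.0034, 0.0654]
tool_rot: [-0.246, -3.131, -0.0]
contact_force: [0.0, 0.6, -1.2]
opening: 0.0231
grip_force: 39.5
shift [ 3.1  0.7 31.4]
yaw 2.985 turn z 0.0
t 8.6333 pos [ 0.5137 -0.0034  0.0654] tilt [-0.001  0.    -1.   ] F [ 0.   0.6 -1.2] q6 -1.57 op 0.023088322079951693 39.528324007987976
```

View pics/e.png

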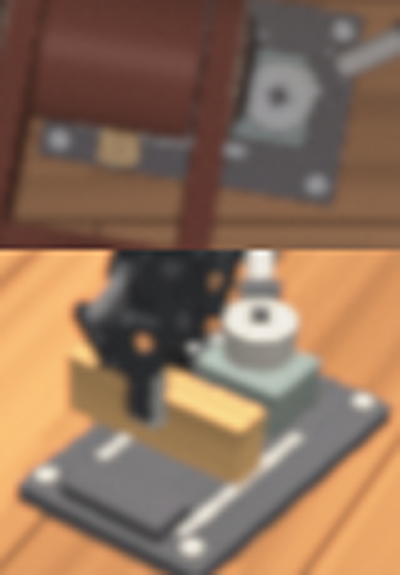

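Top half: the near end of the blank shows at (98,162) to (139,167). Side half: the underside front edge runs from (72,405) to (238,482). The bolts are visible in both.

```bash
python3 -c "
from h import *
a=-.157;X=np.array([np.cos(a),np.sin(a)]);Y=np.array([-X[1],X[0]]);S=np.array([.5112,.0013])
T=lambda x,y,z:p2w('top',215+x/5-.4,185+y/5-.4,z)
D=lambda x,y,z:p2w('side',235+x/5-.4,170+(y-250)/5-.4,z)
r=lambda n,p:print(n,np.round([X@(p[:2]-S)*1e3,Y@(p[:2]-S)*1e3],1))
for c in((59,138),(318,184),(344,30)): r('Tbolt',T(*c,.017))
for c in((98,162),(139,167)): r('Tblank end',T(*c,.0856))
for c in((72,405),(238,482)): r('Dblank bottom',D(*c,.0456))
for c in((70,358),(235,430),(267,408)): r('Dblank top',D(*c,.0856))
for c in((47,474),(190,547),(363,400)): r('Dbolt',D(*c,.017))
for c in((62,488),(160,537)): r('fixed jaw back',D(*c,.015))
r('tool',ctrl.get_obs()['tool_pos'])
"
```

```text
Tbolt [-49.6  37.2]
Tbolt [ -52.  -137.4]
Tbolt [  51.9 -138.3]
Tblank end [-59.5   6.9]
Tblank end [-58.4 -19. ]
Dblank bottom [59.5  4.3]
Dblank bottom [-56.8   4.3]
Dblank top [53.8 12.5]
Dblank top [-57.7  11. ]
Dblank top [-60.1 -15.9]
Dbolt [53.7 35. ]
Dbolt [-48.9  37.1]
Dbolt [ -51.2 -137. ]
fixed jaw back [40.5 37.8]
fixed jaw back [-29.5  38.4]
tool [ 3.  -4.2]
```

```bash
python3 -m crank '[[0,1.2,3,0,0,0,-1],[0,0,4,0,0,0,-1],[0,0,4,0,0,0,-1],[0,0,4,0,0,0,-1],[0,0,3,0,0,0,-1],[0,0,3,0,0,0,-1],[0,0,2,0,0,0,-1],[0,0,2,0,0,0,-1],[0,0,1,0,0,0,-1],[0,0,0,0,0,0,-1]]'
python3 -c "
from h import *
go(.5107,-.0022,.034,-.157)"
```

```text
t: 9.57
tool_pos: [0.5141, -0.0022, 0.0401]
tool_rot: [-0.246, -3.132, 0.0]
contact_force: [0.1, -0.1, 0.5]
opening: 0.0231
grip_force: 39.5
shift [ 3.4 -0.5  6.1]
yaw 2.985 turn z 0.0
t 9.5667 pos [ 0.5141 -0.0022  0.0401] tilt [-0.  0. -1.] F [ 0.1 -0.1  0.5] q6 -1.56 op 0.023113658769608227 39.52823102474213
```

```bash
python3 -m crank '[[0,0,1,0,0,0,-1],[0,0,1,0,0,0,-1],[0,0,1,0,0,0,-1],[0,0,0.5,0,0,0,-1],[0,0,0.5,0,0,0,-1],[0,0,0,0,0,0,-1],[0,0,0,0,0,0,-1],[0,0,0,0,0,0,-1],[0,0,0,0,0,0,-1],[0,0,0,0,0,0,-1]]'
```

```text
t: 10.4
tool_pos: [0.5143, -0.0022, 0.0364]
tool_rot: [0.246, 3.132, -0.0]
contact_force: [0.2, 0.3, -0.2]
opening: 0.0233
grip_force: 39.5
```

```bash
python3 -m crank '[[0,0,0.5,0,0,0,-1],[0,0,0.5,0,0,0,-1],[0,0,0.5,0,0,0,-1],[0,0,0,0,0,0,-1],[0,0,0,0,0,0,-1],[0,0,0,0,0,0,-1],[0,0,0,0,0,0,-1],[0,0,0,0,0,0,-1],[0,0,0,0,0,0,-1],[0,0,0,0,0,0,-1]]'
```

```text
t: 11.23
tool_pos: [0.5143, -0.0022, 0.0349]
tool_rot: [0.246, 3.132, 0.0]
contact_force: [0.3, -0.0, 0.5]
opening: 0.0234
grip_force: 39.6
```

```bash
python3 -m crank '[[0,0,0.5,0,0,0,-1],[0,0,0.5,0,0,0,-1],[0,0,0.5,0,0,0,-1],[0,0,0,0,0,0,-1],[0,0,0,0,0,0,-1],[0,0,0,0,0,0,-1],[0,0,0,0,0,0,-1],[0,0,0,0,0,0,-1],[0,0,0,0,0,0,-1],[0,0,0,0,0,0,-1]]'
```

```text
t: 12.07
tool_pos: [0.5143, -0.0022, 0.0347]
tool_rot: [-0.246, -3.131, 0.0]
contact_force: [-6.3, 0.9, 9.9]
opening: 0.0232
grip_force: 41.0
```

Contact with the bed came at the expected height. I'll release and rise.

```bash
python3 -m crank '[[0,0,-0.8,0,0,0,-1],[0,0,0,0,0,0,-0.3],[0,0,0,0,0,0,-0.1],[0,0,0,0,0,0,0.1],[0,0,0,0,0,0,0.3],[0,0,0,0,0,0,0.3],[0,0,0,0,0,0,0.3],[0,0,0,0,0,0,0.3],[0,0,0,0,0,0,0.3],[0,0,0,0,0,0,0.3]]'
python3 -m crank '[[0,0,-5,0,0,0,0.3],[0,0,-15,0,0,0,0.3],[0,0,-15,0,0,0,0.3],[0,0,-15,0,0,0,0.3],[0,0,-15,0,0,0,0.3],[0,0,-15,0,0,0,0.3],[0,0,-15,0,0,0,0.3],[0,0,-15,0,0,0,0.3],[0,0,-15,0,0,0,0],[0,0,-5,0,0,0,-0.5]]'
python3 -c "
from h import *
crop('side',225,130,100,110,5,'f.png')
go(.6,-.2,.16,-.157)"
```

```text
t: 12.9
tool_pos: [0.5142, -0.0022, 0.0341]
tool_rot: [-0.246, -3.132, -0.0]
contact_force: [-0.8, 0.3, 0.6]
opening: 0.0558
grip_force: 0.0
t: 13.73
tool_pos: [0.5156, -0.0024, 0.1673]
tool_rot: [0.246, 3.127, -0.001]
contact_force: [0.7, -0.6, 0.1]
opening: 0.0323
grip_force: 0.0
shift [-114.  -182.     7.8]
yaw 2.985 turn z 0.0
t 13.7833 pos [ 0.5158 -0.0024  0.1673] tilt [ 0.005 -0.001 -1.   ] F [ 0.4 -0.6  0. ] q6 -1.56 op 0.02471358808813652 0.0
```

View pics/f.png

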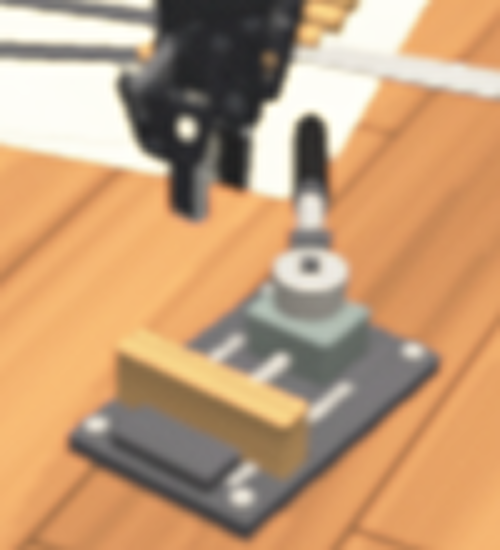

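The blank stands square on the bed between the jaws, and the gripper is clear of it. Next I'll bring the shut fingers to the far (+x) side of the grip, with tool x along the push direction.

```bash
python3 -m crank '[[-10.9,-20.2,0,0,0,0,-1],[-10.9,-20.2,0,0,0,0,-1],[-10.9,-20.2,0,0,0,0,-1],[-10.9,-20.2,0,0,0,0,-1],[-10.9,-20.2,0,0,0,0,-1],[-10.9,-20.2,0,0,0,0,-1],[-10.9,-20.2,0,0,0,0,-1],[-10.9,-20.2,0,0,0,0,-1],[-10.9,-20.2,0,0,0,0,-1],[-10.9,-20.2,0,0,0,0,-1]]' 60
python3 -m crank '[[0,0,0,0,0,-0.116,-1],[0,0,0,0,0,-0.116,-1],[0,0,0,0,0,-0.116,-1],[0,0,0,0,0,-0.116,-1],[0,0,0,0,0,-0.116,-1],[0,0,12,0,0,0,-1],[0,0,12,0,0,0,-1],[0,0,12,0,0,0,-1],[0,0,12,0,0,0,-1],[0,0,0,0,0,0,-1]]'
python3 -c "
from h import *
go(.5918,-.2187,.045,3.567)
crop('side',225,110,100,110,5,'g.png')"
```

```text
t: 14.62
tool_pos: [0.5901, -0.2196, 0.1628]
tool_rot: [-0.246, -3.13, -0.001]
contact_force: [-0.0, 1.0, 0.0]
opening: -0.0
grip_force: 0.0
t: 15.45
tool_pos: [0.5878, -0.2175, 0.111]
tool_rot: [0.657, -3.066, -0.008]
contact_force: [-0.4, 0.1, -0.2]
opening: -0.0002
grip_force: 0.0
shift [-3.5 -3.2 65.9]
yaw -2.719 turn z -0.003
t 15.45 pos [ 0.5878 -0.2175  0.111 ] tilt [-0.007  0.004 -1.   ] F [-0.4  0.1 -0.2] q6 -2.47 op -0.0001614932158799141 0.0
```

View pics/g.png

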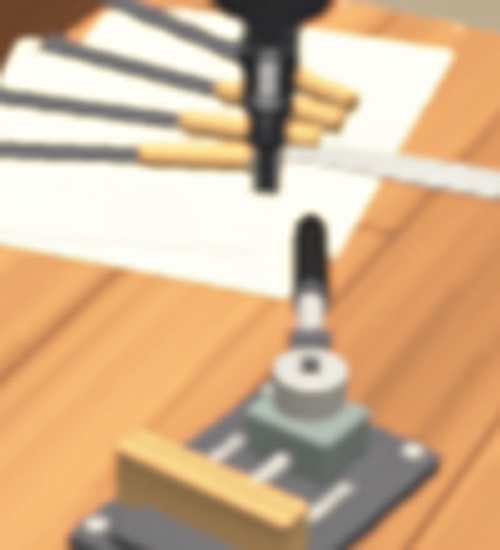

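The shut fingers are beside the grip on its +x side: tips at (265,190), grip at (312,260). I'll correct by 3 mm and go down.

```bash
python3 -m crank '[[-3.5,-3,0,0,0,0,-1],[0,0,8,0,0,0,-1],[0,0,10,0,0,0,-1],[0,0,10,0,0,0,-1],[0,0,10,0,0,0,-1],[0,0,10,0,0,0,-1],[0,0,10,0,0,0,-1],[0,0,8,0,0,0,-1],[0,0,0,0,0,0,-1],[0,0,0,0,0,0,-1]]'
python3 -m crank '[[1,0,0,0,0,0,-1],[1,0,0,0,0,0,-1],[1,0,0,0,0,0,-1],[1,0,0,0,0,0,-1],[1,0,0,0,0,0,-1],[1,0,0,0,0,0,-1],[1,0,0,0,0,0,-1],[1,0,0,0,0,0,-1],[1,0,0,0,0,0,-1],[0,0,0,0,0,0,-1]]'
python3 -c "
from h import *
go(.5918,-.2187,.045,3.567)"
```

```text
t: 16.33
tool_pos: [0.5943, -0.2198, 0.0492]
tool_rot: [0.66, -3.07, -0.002]
contact_force: [-0.4, -0.3, 0.4]
opening: 0.0003
grip_force: 0.0
t: 17.17
tool_pos: [0.5864, -0.2238, 0.05]
tool_rot: [0.66, -3.071, -0.0]
contact_force: [0.2, 0.2, 0.4]
opening: 0.0003
grip_force: 0.0
shift [-7.   2.4  5. ]
yaw -2.719 turn z -0.002
t 17.1667 pos [ 0.5864 -0.2238  0.05  ] tilt [-0.  0. -1.] F [0.2 0.2 0.4] q6 -2.48 op 0.00027980592114488617 0.0
```

```bash
python3 -m crank '[[0.6,0,1,0,0,0,-1],[0.6,0,1,0,0,0,-1],[0.6,0,1,0,0,0,-1],[0.6,0,1,0,0,0,-1],[0.6,0,0,0,0,0,-1],[0.6,0,0,0,0,0,-1],[0.6,0,0,0,0,0,-1],[0.6,0,0,0,0,0,-1],[0.6,0,0,0,0,0,-1],[0.6,0,0,0,0,0,-1]]'
python3 -m crank '[[0.6,0,0,0,0,0,-1],[0.6,0,0,0,0,0,-1],[0.6,0,0,0,0,0,-1],[0.6,0,0,0,0,0,-1],[0.6,0,0,0,0,0,-1],[0.6,0,0,0,0,0,-1],[0.6,0,0,0,0,0,-1],[0.6,0,0,0,0,0,-1],[0.6,0,0,0,0,0,-1],[0.6,0,0,0,0,0,-1]]'
```

```text
t: 18.0
tool_pos: [0.5817, -0.226, 0.0464]
tool_rot: [-0.66, 3.07, -0.0]
contact_force: [4.5, 2.5, -1.2]
opening: -0.0
grip_force: 2.4
t: 18.83
tool_pos: [0.5758, -0.229, 0.0463]
tool_rot: [-0.66, 3.071, -0.001]
contact_force: [4.8, 1.7, -0.5]
opening: -0.0002
grip_force: 2.5
```

```bash
python3 -m crank '[[3,-0.4,0,0,0,0.02,-1],[3,-0.4,0,0,0,0.02,-1],[3,-0.4,0,0,0,0.02,-1],[3,-0.4,0,0,0,0.02,-1],[3,-0.4,0,0,0,0.02,-1],[3,-0.4,0,0,0,0.02,-1],[3,-0.4,0,0,0,0.02,-1],[3,-0.4,0,0,0,0.02,-1],[3,-0.4,0,0,0,0.02,-1],[3,-0.4,0,0,0,0.02,-1]]'
python3 -m crank '[[1.5,-0.2,0,0,0,0.01,-1],[1.5,-0.2,0,0,0,0.01,-1],[1.5,-0.2,0,0,0,0.01,-1],[1.5,-0.2,0,0,0,0.01,-1],[1,-0.1,0,0,0,0.007,-1],[1,-0.1,0,0,0,0.007,-1],[1,-0.1,0,0,0,0.007,-1],[1,-0.1,0,0,0,0.007,-1],[0,0,0,0,0,0,-1],[0,0,0,0,0,0,-1]]'
python3 -c "
from h import *
o=ctrl.get_obs();d=o['tool_pos'][:2]-[.4956,-.0975];print(np.linalg.norm(d),np.arctan2(d[1],d[0]));go(.58,-.2,.045,2.9)"
```

```text
t: 19.67
tool_pos: [0.5483, -0.242, 0.046]
tool_rot: [0.348, -3.122, -0.001]
contact_force: [3.8, 2.8, -0.5]
opening: -0.0001
grip_force: 2.4
t: 20.5
tool_pos: [0.5388, -0.245, 0.0459]
tool_rot: [0.243, -3.132, -0.002]
contact_force: [3.8, 3.0, -0.1]
opening: 0.0002
grip_force: 2.2
0.15366179337559047 -1.2860227143166578
shift [-47.7  38.1   0.9]
yaw -2.987 turn z 0.397
t 20.5 pos [ 0.5388 -0.245   0.0459] tilt [-0.001  0.001 -1.   ] F [ 3.8  3.  -0.1] q6 -2.28 op 0.00021127134969629088 2.1555968653410673
```

```bash
python3 -m crank '[[1,-0.1,0,0,0,0.007,-1],[1,-0.1,0,0,0,0.007,-1],[1,-0.1,0,0,0,0.007,-1],[1,-0.1,0,0,0,0.007,-1],[1,-0.1,0,0,0,0.007,-1],[1,-0.1,0,0,0,0.007,-1],[1,-0.1,0,0,0,0.007,-1],[1,-0.1,0,0,0,0.007,-1],[1,-0.1,0,0,0,0.007,-1],[1,-0.1,0,0,0,0.007,-1]]'
python3 -m crank '[[0.5,-0.1,0,0,0,0.0035,-1],[0.5,-0.1,0,0,0,0.0035,-1],[0.5,-0.1,0,0,0,0.0035,-1],[0.5,-0.1,0,0,0,0.0035,-1],[0.5,-0.1,0,0,0,0.0035,-1],[0.5,-0.1,0,0,0,0.0035,-1],[0.5,-0.1,0,0,0,0.0035,-1],[0.5,-0.1,0,0,0,0.0035,-1],[0.5,-0.1,0,0,0,0.0035,-1],[0.5,-0.1,0,0,0,0.0035,-1]]'
```

```text
t: 21.33
tool_pos: [0.5292, -0.2474, 0.0461]
tool_rot: [-0.133, 3.139, 0.001]
contact_force: [5.0, 2.8, -0.9]
opening: -0.0005
grip_force: 2.4
t: 22.17
tool_pos: [0.5242, -0.2484, 0.0459]
tool_rot: [0.078, -3.14, -0.002]
contact_force: [4.5, 3.7, -0.2]
opening: -0.0002
grip_force: 2.4
```

```bash
python3 -m crank '[[0.5,-0.1,0,0,0,0.0035,-1],[0.5,-0.1,0,0,0,0.0035,-1],[0.5,-0.1,0,0,0,0.0035,-1],[0.5,-0.1,0,0,0,0.0035,-1],[0.5,-0.1,0,0,0,0.0035,-1],[0.5,-0.1,0,0,0,0.0035,-1],[0.5,-0.1,0,0,0,0.0035,-1],[0.5,-0.1,0,0,0,0.0035,-1],[0.5,-0.1,0,0,0,0.0035,-1],[0.5,-0.1,0,0,0,0.0035,-1]]'
```

```text
t: 23.0
tool_pos: [0.5193, -0.2495, 0.046]
tool_rot: [0.023, -3.141, -0.002]
contact_force: [4.8, 3.7, -0.0]
opening: 0.0001
grip_force: 2.4
```

```bash
python3 -m crank '[[0.5,0,0,0,0,0.0035,-1],[0.5,0,0,0,0,0.0035,-1],[0.5,0,0,0,0,0.0035,-1],[0.5,0,0,0,0,0.0035,-1],[0.5,0,0,0,0,0.0035,-1],[0.5,0,0,0,0,0.0035,-1],[0.5,0,0,0,0,0.0035,-1],[0.5,0,0,0,0,0.0035,-1],[0.5,0,0,0,0,0.0035,-1],[0.5,0,0,0,0,0.0035,-1]]'
```

```text
t: 23.83
tool_pos: [0.5145, -0.2501, 0.0462]
tool_rot: [0.032, 3.141, 0.0]
contact_force: [4.2, 2.4, -1.9]
opening: -0.0
grip_force: 2.4
```

```bash
python3 -m crank '[[0.5,0,0,0,0,0.0035,-1],[0.5,0,0,0,0,0.0035,-1],[0.5,0,0,0,0,0.0035,-1],[0.5,0,0,0,0,0.0035,-1],[0.5,0,0,0,0,0.0035,-1],[0.5,0,0,0,0,0.0035,-1],[0.5,0,0,0,0,0.0035,-1],[0.5,0,0,0,0,0.0035,-1],[0.5,0,0,0,0,0.0035,-1],[0.5,0,0,0,0,0.0035,-1]]'
```

```text
t: 24.67
tool_pos: [0.5097, -0.2505, 0.0465]
tool_rot: [0.086, 3.139, -0.002]
contact_force: [4.8, 1.0, -1.4]
opening: 0.0002
grip_force: 2.5
```

```bash
python3 -m crank '[[0.5,0,0,0,0,0.0035,-1],[0.5,0,0,0,0,0.0035,-1],[0.5,0,0,0,0,0.0035,-1],[0.5,0,0,0,0,0.0035,-1],[0.5,0,0,0,0,0.0035,-1],[0.5,0,0,0,0,0.0035,-1],[0.5,0,0,0,0,0.0035,-1],[0.5,0,0,0,0,0.0035,-1],[0.5,0,0,0,0,0.0035,-1],[0.5,0,0,0,0,0.0035,-1]]'
```

```text
t: 25.5
tool_pos: [0.5048, -0.2507, 0.0467]
tool_rot: [0.141, 3.137, -0.004]
contact_force: [5.1, -1.4, -1.1]
opening: -0.0002
grip_force: 2.5
```

```bash
python3 -m crank '[[0.5,0,0,0,0,0.0035,-1],[0.5,0,0,0,0,0.0035,-1],[0.5,0,0,0,0,0.0035,-1],[0.5,0,0,0,0,0.0035,-1],[0.5,0,0,0,0,0.0035,-1],[0.5,0,0,0,0,0.0035,-1],[0.5,0,0,0,0,0.0035,-1],[0.5,0,0,0,0,0.0035,-1],[0.5,0,0,0,0,0.0035,-1],[0.5,0,0,0,0,0.0035,-1]]'
```

```text
t: 26.33
tool_pos: [0.5014, -0.2509, 0.0475]
tool_rot: [0.196, 3.13, -0.006]
contact_force: [9.0, -3.1, -1.0]
opening: 0.0003
grip_force: 4.9
```

```bash
python3 -m crank '[[0.5,0,0,0,0,0.0035,-1],[0.5,0,0,0,0,0.0035,-1],[0.5,0,0,0,0,0.0035,-1],[0.5,0,0,0,0,0.0035,-1],[0.5,0,0,0,0,0.0035,-1],[0.5,0,0,0,0,0.0035,-1],[0.5,0,0,0,0,0.0035,-1],[0.5,0,0,0,0,0.0035,-1],[0.5,0,0,0,0,0.0035,-1],[0.5,0,0,0,0,0.0035,-1]]'
```

```text
t: 27.17
tool_pos: [0.4967, -0.251, 0.0479]
tool_rot: [0.25, 3.125, -0.009]
contact_force: [8.9, -5.2, -1.1]
opening: -0.0
grip_force: 4.7
```

The push rose to 9 N and is now flat while the tool moves on, so the wrench is at or past the break. I'll go on in small steps to confirm that the force falls.

```bash
python3 -m crank '[[0.5,0,0,0,0,0.0035,-1],[0.5,0,0,0,0,0.0035,-1],[0.5,0,0,0,0,0.0035,-1],[0.5,0,0,0,0,0.0035,-1],[0.5,0,0,0,0,0.0035,-1],[0.5,0,0,0,0,0.0035,-1],[0,0,0,0,0,0,-1],[0,0,0,0,0,0,-1],[0,0,0,0,0,0,-1],[0,0,0,0,0,0,-1]]'
```

```text
t: 28.0
tool_pos: [0.4932, -0.2509, 0.0478]
tool_rot: [0.283, 3.124, -0.01]
contact_force: [6.6, -6.7, -1.0]
opening: 0.0003
grip_force: 4.2
```

The force is falling, so it has broken over by about 6–8 mm. I'll go 3 mm more to be sure of a full click, well short of 20, then back off.

```bash
python3 -m crank '[[0.5,0.1,0,0,0,0.003,-1],[0.5,0.1,0,0,0,0.003,-1],[0.5,0.1,0,0,0,0.003,-1],[0.5,0.1,0,0,0,0.003,-1],[0.5,0.1,0,0,0,0.003,-1],[0.5,0.1,0,0,0,0.003,-1],[0,0,0,0,0,0,-1],[0,0,0,0,0,0,-1],[0,0,0,0,0,0,-1],[0,0,0,0,0,0,-1]]'
```

```text
t: 28.83
tool_pos: [0.4901, -0.2499, 0.0477]
tool_rot: [0.311, 3.122, -0.01]
contact_force: [6.8, -7.8, -2.2]
opening: 0.0002
grip_force: 3.7
```

The force is down to 75%, about 9–11 mm past the break, so it is a full click. I'll back off, rise and look.

```bash
python3 -m crank '[[-2,0,0,0,0,0,-1],[-3,0,0,0,0,0,-1],[-4,0,0,0,0,0,-1],[-4,0,0,0,0,0,-1],[-5,0,0,0,0,0,-1],[-5,0,0,0,0,0,-1],[-6,0,0,0,0,0,-1],[-8,0,0,0,0,0,-1],[-4,0,0,0,0,0,-1],[0,0,0,0,0,0,-1]]'
python3 -m crank '[[0,0,-10,0,0,0,-1],[0,0,-15,0,0,0,-1],[0,0,-20,0,0,0,-1],[0,0,-20,0,0,0,-1],[0,0,-20,0,0,0,-1],[0,-30,-20,0,0,0,-1],[0,-30,-20,0,0,0,-1],[0,-30,-15,0,0,0,-1],[0,-30,0,0,0,0,-1],[0,0,0,0,0,0,-1]]'
python3 -c "
from h import *
a=get_image('top')[170:250,200:340,::-1];b=get_image('side')[125:245,215:355,::-1]
cv2.imwrite('pics/k.png',cv2.resize(np.vstack([a,b]),None,fx=3,fy=3,interpolation=cv2.INTER_CUBIC))"
```

```text
t: 29.67
tool_pos: [0.5296, -0.255, 0.0461]
tool_rot: [-0.311, -3.126, 0.0]
contact_force: [-0.3, 0.2, -0.0]
opening: 0.0001
grip_force: 0.0
t: 30.5
tool_pos: [0.5043, -0.3774, 0.1891]
tool_rot: [0.318, 3.123, -0.008]
contact_force: [0.0, 0.2, -0.6]
opening: 0.0002
grip_force: 0.0
```

View pics/k.png

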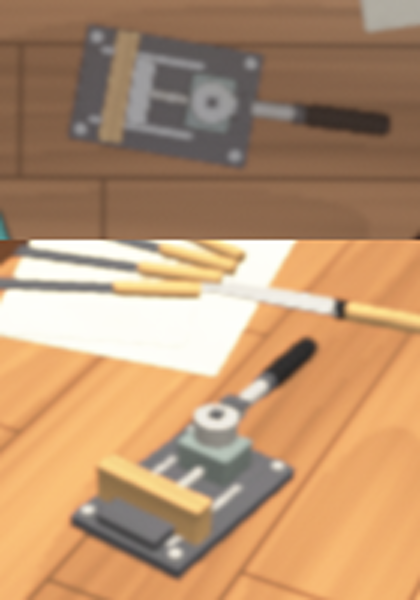

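Both views show the blank upright, centred and held between the jaws. The wrench is back in line and the gripper is clear.

```bash
python3 -c "
from station import ctrl
print(ctrl.finish_job())"
```

```text
the job is handed in; nothing more can be done
None
```

The long blank is clamped upright and centred lengthwise (within about 1–2 mm) in the vise. I turned the wrench clockwise until it clicked, stopping about 9–11 mm past the break, and handed the job in at about 30.6 s with the gripper clear; no verdict came back.

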